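# Close the broken plaque and hold the scanner over it

## Task

A broken terracotta plaque lies on the white target board: push its loose half up against the half held in the bracket, so that the gap is closed and their sides are in line. Then lift the handheld scanner by its handle out of its cradle and hold it level over the plaque, lenses down, about 12 cm above it, centred over the closed break and with its long side along the plaque. Finish while still holding it there in the air, and leave everything else where it is.

Things in the scene. Friction and masses are not known exactly. Their poses are not given: they have to be found in the camera images.
- break_edge (a point): Middle of the top edge of the broken face of the fixed plaque half, i.e. on the plaque's mid-line where the break is to close, 36 mm above the table. The fixed half is a terracotta block 80 long x 56 wide x 30 mm high, part of a fixed white board (260 x 200 x 6 mm, centred under this point), its outer end held by a low grey bracket. x points along the plaque from the break into the fixed half, z up. The loose half must end on the -x side.
- loose_center (a point): Centre (half-way up) of the loose terracotta plaque half, a block 80 long (its x) x 56 wide (its y) x 30 mm high, about 0.2 to 0.4 kg, lying on the white board with its break face (+x end) towards the fixed half, 15 to 55 mm short of it. Closed up, its centre lies 40 mm from the break along the plaque. It can be pinched across its 56 mm width from above and slid.
- loose_half: The same loose half; this origin is the centre of its underside.
- board: The fixed white target board with the fixed plaque half on it; origin on the table, 36 mm under point break_edge, same axes.
- cradle: Fixed scanner cradle: dark base plate 170 (x) x 110 mm with two grey rests 55 mm high carrying the ends of the scanner's head, with lips 9 mm higher round them: the scanner leaves it straight up. Origin on the table under its centre.
- scanner: White handheld scanner, about 0.4 to 0.7 kg, resting level in the cradle; head 130 (x, its long side) x 64 x 40 mm high, a bar handle along x above it, two black lens barrels below. Origin: centre of the head's underside, 55 mm above the table at the start; its z up.
- scanner_grip (a point): Centre of the scanner's handle bar, 90 mm above the head's underside. The bar is 115 long (x) x 26 wide (y) x 24 mm high, with a 38 mm gap between it and the head; its posts stand at x = +-46 mm. The centre of mass lies below this point.
- scanner_lens (a point): Point midway between the rims of the two lens barrels, 12 mm below the head's underside and 102 mm below the handle's centre. x along the scanner's long side.
- scale_bar: Bystander: loose black and white scale bar 80 x 16 x 10 mm, on the board beside the fixed half. Origin: centre of underside.
- target_cone: Bystander: small loose grey target cone, 24 mm across, 24 mm high, on the board on the other side of the fixed half.
- mouse: Bystander: black computer mouse 100 x 56 x 32 mm, loose on the table in the middle.
- jar: Bystander: jar 48 mm across, 65 mm high, loose on the table in the middle, beyond the mouse.
- lens_cap: Bystander: loose black lens cap, 52 mm across, 12 mm high, on the table beside the cradle.
- brush: Bystander: brush, 180 mm long, lying on the table along the other side of the cradle.
Things that resemble listed ones, but are neither listed nor needed, are in the scene too. Of the things that look like the scanner, the middle-sized one is meant.

How it is judged:
By the outcome, as a careful person would: the job done as asked, in the order asked, and still so for the second after the job is handed in, while the arm keeps its last pose, push and grip.
It also fails if it takes over 64 s, if anything falls off the work surface, if the arm or the gripper's body presses on something with over 40 N, if the wrist force passes 120 N, or if a joint passes its speed limit or range.

## Robot

A 6-joint arm with a two-finger parallel gripper is mounted at the origin on the work surface. World frame = base frame: x ahead of the robot, y to its left, z up, the work surface at z = 0. Lengths are in m, angles in rad, forces in N, time in s.
With the tool pointing down it reaches from about 0.275 to 0.75 m from the base axis. Payload 10.2 kg.
Tool frame: the origin (TCP) lies at the very end of the fingers, on their centre line; the grasp point (between the pads) lies 19 mm behind it; z points along the fingers, y is the direction in which the jaws open and shut (so a half turn about z gives the same grasp; the last joint's range is limited). The gripper opens to 88 mm and grips with 3 to 60 N. Pads are 18 mm wide; open, the fingers measure 123 mm over their backs; the gripper's body (75 mm by 187 mm) begins 45 mm behind the grasp point.
Start: joints at [0.965, 0.313, 1.498, -0, 1.331, -0.223], TCP at [0.196, 0.487, 0.239] pointing down, gripper open.
Joint ranges: [-2.94, 2.94], [-0.97, 2.17], [0.19, 2.56], [-1.23, 4.37], [0.02, 3.11], [-2.88, 2.88]. Speed limits (rad/s): [2.39, 2.39, 3.01, 3.14, 3.14, 3.14].

## Interface

Orientations are given as a unit quaternion [w, x, y, z].
In Python, from plant import env, vision gives the robot as it stands. The module is installed in compiled form; this text tells all that it offers.
- The arm moves only by the tool play_rows, never from a script. Its argument "series" is a list of rows, each a list of 3 entries, a list of its own where there are three numbers: the turn, a rotation vector about the tool's x, y, z in degrees, then the shift along the tool's x, y, z in mm, then the finger opening in mm, from 0 to 88.1. A call has 1 to 5 rows; each row shifts and turns the pose as measured when the row begins, along the tool's axes as they then stand; what a row does not reach is not made up. A row lasts 1/8 s, in which the tool goes at most 62.5 mm and 10.7 degrees, less where a joint would pass 70% of its speed; a pose out of reach is approached as far as the arm can. A call is refused whole if a number of a shift passes 62.5 or a number of a turn 10.7, either way. A call with a gripper value outside its range is refused whole. The fingers move at their own pace and stop on an object; "newtons" is the grip in N (left out, the last holds). Time passes only in rows, so rows that do not move let the fingers close. It gives the time, the measured TCP pose, the force and the opening at its end, in the units of the state.
- env.read_state(): the state, without advancing time (a new reading comes with each control period).
- vision.capture(name): name is "scene" or "top" or "wrist"; returns a dict with "image" (420x560x3 uint8, red, green, blue), "fovy" (degrees; the focal length in pixels is half the picture's height over the tangent of half this angle, whatever the lens; pixels are square), "cx", "cy" (the principal point, pixels), "eye" and "orientation" of the camera in the world; the wrist camera has in their place "T_tool_cam" (4x4, takes a point from camera to tool coordinates, whose origin is the TCP and whose axes are the flange's). Camera axes: x right, y down, z forward; pixel columns grow to the right and rows downward; lengths in m; the calibration is good to about 2 mm. The wrist camera is an equidistant fisheye: a pixel r from the principal point sees the ray r / f radians off the axis. A picture is of the moment at which its call begins: read the wrist's pose just before it. There is no depth.
- env.hand_in(): hands the job in, once; it reports no verdict.
The state is a dict: "time_s": time; "qpos": joint angles; "joint_velocities": joint speeds; "joint_torque": joint torques, N m; "eef_pos": TCP position; "orientation": TCP orientation; "contact_force": force on the tool from outside, world axes, zero at the start; "moment": the same for the moment, N m; "gripper_width": finger opening in m.
Only numpy, scipy, OpenCV 4.12 (cv2) and the standard library are available. Lean on these libraries where they do the work, as an engineer would, in place of code of your own. Each camera call takes 0.05 s, during which the arm holds its last target. There are 200 camera calls.

## Working session

There is one attempt and no reset: what is moved stays moved. The work goes in short steps, Python scripts to look and compute and a tool call to move; the robot and the scene stay as the last step left them, time stands still between calls to the robot, and variables do not carry over. Pictures are saved under pics/ and viewed, about 8 in all and at most 12, crops included, and the job is handed in when it is done.

Besides the shell and the picture viewer there is one more tool, called in YAML: its name, and indented under it one key for each argument. play_rows: Moves the arm, as the interface text tells. Its arguments: {"type":"object","properties":{"series":{"type":"array","items":{"type":"array"}},"newtons":{"type":"number"}},"required":["series"]}

```bash
mkdir -p pics; cat > h.py <<'E'
import numpy as np, cv2
from scipy.spatial.transform import Rotation as R
from plant import env, vision
def rot(q): return R.from_quat(np.r_[q[1:],q[0]])
def orient(o):
    o=np.asarray(o,float); return o if o.shape==(3,3) else rot(o).as_matrix()
def snap(name,fn):
    s=env.read_state(); c=vision.capture(name)
    cv2.imwrite('pics/'+fn+'.png',c['image'][:,:,::-1])
    if name=='wrist':
        M=np.eye(4);M[:3,:3]=rot(s['orientation']).as_matrix();M[:3,3]=s['eef_pos'];T=M@np.array(c['T_tool_cam']);eye,Rm=T[:3,3],T[:3,:3]
    else: eye,Rm=np.array(c['eye']),orient(c['orientation'])
    f=c['image'].shape[0]/2/np.tan(np.radians(c['fovy'])/2)
    cam=dict(eye=eye,R=Rm,f=f,cx=c['cx'],cy=c['cy'],fish=name=='wrist')
    np.save('pics/'+fn+'.npy',cam,allow_pickle=True); return c['image'],cam
def load(fn): return np.load('pics/'+fn+'.npy',allow_pickle=True).item()
def px2w(cam,u,v,z):
    x,y=(u-cam['cx'])/cam['f'],(v-cam['cy'])/cam['f']
    if cam['fish']:
        r=np.hypot(x,y)+1e-12; d=np.array([x/r*np.sin(r),y/r*np.sin(r),np.cos(r)])
    else: d=np.array([x,y,1.])
    d=cam['R']@d; return cam['eye']+d*(z-cam['eye'][2])/d[2]
def w2px(cam,p):
    q=cam['R'].T@(np.asarray(p)-cam['eye'])
    if cam['fish']:
        r=np.hypot(q[0],q[1]);t=np.arctan2(r,q[2]);n=q[:2]/r*t
    else: n=q[:2]/q[2]
    return n*cam['f']+[cam['cx'],cam['cy']]
E
python3 - <<'E'
from h import *
a,c=snap('top','top1'); b,d=snap('scene','scene1')
print(c,d); print(env.read_state())
E
```

```text
{'eye': array([0.36498959, 0.06808695, 1.11834789]), 'R': array([[ 0.02709756, -0.98665929,  0.16052778],
       [-0.99961835, -0.02588236,  0.00965659],
       [-0.00537293, -0.16072818, -0.98698408]]), 'f': np.float64(460.3563419645588), 'cx': 276.22104457643445, 'cy': 211.67702459159426, 'fish': False} {'eye': array([ 1.48672752, -0.66432555,  0.91659191]), 'R': array([[ 0.62867912,  0.4318717 , -0.64672205],
       [ 0.77765288, -0.34451923,  0.5258921 ],
       [ 0.00430973, -0.83354264, -0.55243832]]), 'f': np.float64(494.41474071598253), 'cx': 270.95345936320865, 'cy': 214.0585587349258, 'fish': False}
{'time_s': 0.1, 'qpos': array([ 9.64594699e-01,  3.13407604e-01,  1.49829850e+00, -2.42382801e-05,
        1.33100504e+00, -2.23429328e-01]), 'joint_velocities': array([ 0.00078635, -0.00245306, -0.00325848,  0.00079472, -0.00179137,
        0.0005372 ]), 'joint_torque': array([ 2.49963305e-03, -4.02817440e+01, -2.52644366e+01,  6.95066666e-02,
        3.42331943e-02, -6.59362399e-05]), 'eef_pos': array([0.19599828, 0.48682595, 0.23823493]), 'orientation': array([-2.14616052e-04,  1.90217056e-01,  9.81741900e-01, -5.16562045e-04]), 'contact_force': array([ 0.1459124 ,  0.2908766 , -0.52922082]), 'moment': array([ 0.02746303, -0.0048952 ,  0.02083364]), 'gripper_width': 0.08830872617210322}
```

View pics/top1.png

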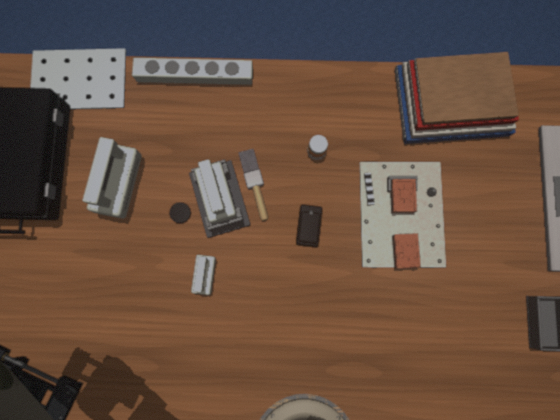

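View pics/scene1.png

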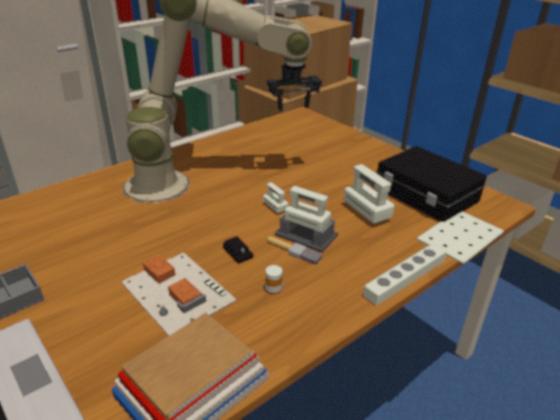

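The top view shows the scanner in its cradle at about (218,197), the fixed half at (404,196), the loose half at (407,251) and the board spanning (360–445, 163–267). The bigger and smaller lookalikes are at (113,178) and (203,275).

```bash
python3 - <<'E'
from h import *
im=cv2.imread('pics/top1.png'); c=load('top1')
hsv=cv2.cvtColor(im,cv2.COLOR_BGR2HSV)
# terracotta on board
print(hsv[250,405],hsv[195,404],hsv[300,300],hsv[220,380])
roi=np.zeros(im.shape[:2],np.uint8); roi[165:272,380:430]=255
m=((im[:,:,2].astype(int)-im[:,:,0]>60)&(roi>0)).astype(np.uint8)
n,l,s,ct=cv2.connectedComponentsWithStats(m)
for i in range(1,n):
    if s[i,4]>100:
        b=cv2.boxPoints(cv2.minAreaRect(np.argwhere(l==i)[:,::-1].astype(np.float32)))
        print(s[i],ct[i]); print([px2w(c,*p,0.036)[:2].round(4) for p in b])
for u,v,z in [(404,195,.036),(407,251,.036),(218,190,.155),(200,165,.155),(232,220,.155),(309,226,.03),(318,145,.06)]: print(u,v,px2w(c,u,v,z).round(3))
m=((hsv[:,:,1]<70)&(hsv[:,:,2]>110)).astype(np.uint8); m[:155]=0;m[275:]=0;m[:,:355]=0;m[:,450:]=0
b=cv2.boxPoints(cv2.minAreaRect(np.argwhere(m>0)[:,::-1].astype(np.float32))); print('board',b,[px2w(c,*p,0.006)[:2].round(4) for p in b], np.mean([px2w(c,*p,0.006)[:2] for p in b],0))
cv2.imwrite('pics/crops.png',np.hstack([cv2.resize(im[145:245,165:275],None,fx=3.4,fy=3.4,interpolation=2)[:340],cv2.resize(im[160:270,350:455],None,fx=3.1,fy=3.1,interpolation=2)[:340]]))
E
```

```text
[  8 136 142] [  8 135 144] [ 12 136 118] [ 26  22 164]
[393 179  23  32 685] [404.11532847 194.73138686]
[array([ 0.628 , -0.2001]), array([ 0.6294, -0.253 ]), array([ 0.5537, -0.2513]), array([ 0.5524, -0.1991])]
[395 234  25  34 731] [407.         250.43912449]
[array([ 0.4929, -0.2022]), array([ 0.4984, -0.2547]), array([ 0.4215, -0.2589]), array([ 0.4161, -0.207 ])]
404 195 [ 0.589 -0.226  0.036]
407 251 [ 0.456 -0.231  0.036]
218 190 [0.565 0.203 0.155]
200 165 [0.619 0.245 0.155]
232 220 [0.501 0.171 0.155]
309 226 [ 0.509 -0.     0.03 ]
318 145 [ 0.701 -0.017  0.06 ]
board [[358.97656 162.02467]
 [442.71106 160.00697]
 [445.28845 266.96893]
 [361.55396 268.98663]] [array([ 0.6765, -0.1236]), array([ 0.687 , -0.3317]), array([ 0.4223, -0.3297]), array([ 0.4121, -0.1293])] [ 0.54949352 -0.2285707 ]
```

View pics/crops.png

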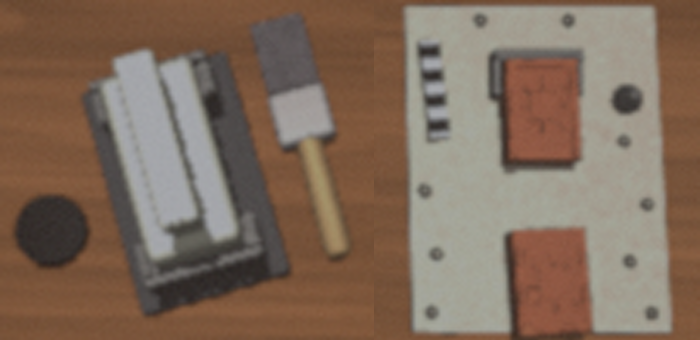

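```bash
cat >> h.py <<'E'
def down(yaw_y):  # tool z down, tool y at yaw (deg)
    a=np.radians(yaw_y); y=np.array([np.cos(a),np.sin(a),0]); z=np.array([0,0,-1.]); return R.from_matrix(np.c_[np.cross(y,z),y,z])
def plan(p,yaw,step=55.,turn=9.):
    s=env.read_state(); P=np.array(s['eef_pos']); Q=rot(s['orientation']); G=down(yaw)
    rv=np.degrees((Q.inv()*G).as_rotvec()); d=(np.array(p)-P)*1000
    n=max(1,int(np.ceil(max(np.linalg.norm(d)/step,np.linalg.norm(rv)/turn))))
    print('t',round(s['time_s'],2),'F',np.round(s['contact_force'],1),'total tool shift',Q.inv().apply(d).round(1),'turn',rv.round(1),'rows',n)
    for i in range(n):
        q=Q*R.from_rotvec(np.radians(rv*i/n)); print([list(map(float,(rv/n).round(1))),list(map(float,q.inv().apply(d/n).round(0)))])
E
python3 -c "
from h import *
plan([.457,-.2305,.24],93.6)"
```

```text
t 0.1 F [ 0.1  0.3 -0.5] total tool shift [-510.  -567.9   -1.3] turn [ -0.1  -0.  -25.5] rows 14
[[-0.0, -0.0, -1.8], [-36.0, -41.0, -0.0]]
[[-0.0, -0.0, -1.8], [-35.0, -42.0, -0.0]]
[[-0.0, -0.0, -1.8], [-34.0, -43.0, -0.0]]
[[-0.0, -0.0, -1.8], [-32.0, -44.0, -0.0]]
[[-0.0, -0.0, -1.8], [-31.0, -45.0, -0.0]]
[[-0.0, -0.0, -1.8], [-30.0, -46.0, -0.0]]
[[-0.0, -0.0, -1.8], [-28.0, -47.0, -0.0]]
[[-0.0, -0.0, -1.8], [-27.0, -48.0, -0.0]]
[[-0.0, -0.0, -1.8], [-25.0, -48.0, -0.0]]
[[-0.0, -0.0, -1.8], [-23.0, -49.0, -0.0]]
[[-0.0, -0.0, -1.8], [-22.0, -50.0, -0.0]]
[[-0.0, -0.0, -1.8], [-20.0, -51.0, -0.0]]
[[-0.0, -0.0, -1.8], [-19.0, -51.0, -0.0]]
[[-0.0, -0.0, -1.8], [-17.0, -52.0, -0.0]]
```

play_rows:
  series:
    - [[0,0,-5],[-36,-41,0],88]
    - [[0,0,-5],[-33,-43,0],88]
    - [[0,0,-5],[-30,-46,0],88]
    - [[0,0,-5],[-26,-48,0],88]
    - [[0,0,-5],[-22,-50,0],88]

```text
time_s: 0.72
eef_pos: [0.2955, 0.2271, 0.2368]
orientation: [-0.001, -0.037, 0.999, -0.001]
contact_force: [0.3, 1.3, -1.3]
gripper_width: 0.088
```

play_rows:
  series:
    - [[0,0,0],[-18,-53,0],88]
    - [[0,0,0],[-18,-53,0],88]
    - [[0,0,0],[-18,-53,0],88]
    - [[0,0,0],[-18,-53,0],88]
    - [[0,0,0],[-18,-53,0],88]

```text
time_s: 1.35
eef_pos: [0.4063, -0.0396, 0.2373]
orientation: [-0.0, -0.037, 0.999, -0.001]
contact_force: [1.4, 0.9, 0.4]
gripper_width: 0.0884
```

```bash
python3 -c "
from h import *
plan([.457,-.2305,.24],93.6)"
```

```text
t 1.35 F [1.4 0.9 0.4] total tool shift [ -36.4 -194.1   -2.3] turn [-0.1 -0.   0.7] rows 4
[[-0.0, -0.0, 0.2], [-9.0, -49.0, -1.0]]
[[-0.0, -0.0, 0.2], [-9.0, -49.0, -1.0]]
[[-0.0, -0.0, 0.2], [-9.0, -48.0, -1.0]]
[[-0.0, -0.0, 0.2], [-10.0, -48.0, -1.0]]
```

play_rows:
  series:
    - [[0,0,0],[-9,-49,0],88]
    - [[0,0,0],[-9,-49,0],88]
    - [[0,0,0],[-9,-49,0],88]
    - [[0,0,0],[-9,-48,0],88]
    - [[0,0,0],[0,0,0],88]

```text
time_s: 1.98
eef_pos: [0.457, -0.241, 0.2356]
orientation: [-0.001, -0.035, 0.999, -0.0]
contact_force: [-0.6, 0.8, -0.7]
gripper_width: 0.0884
```

```bash
python3 - <<'E'
from h import *
im,c=snap('wrist','w1'); print(env.read_state()['eef_pos'],c['eye'],c['R'].round(3))
plan([.457,-.2305,.24],93.6)
E
```

```text
[ 0.45685687 -0.23955002  0.23575038] [ 0.38806966 -0.24656627  0.38275416] [[-0.071  0.96   0.272]
 [ 0.998  0.068  0.019]
 [-0.     0.272 -0.962]]
t 2.02 F [ 0.3 -0.4 -0. ] total tool shift [-0.8  9.  -4.2] turn [ 0.  -0.2  0.5] rows 1
[[0.0, -0.2, 0.5], [-1.0, 9.0, -4.0]]
```

View pics/w1.png

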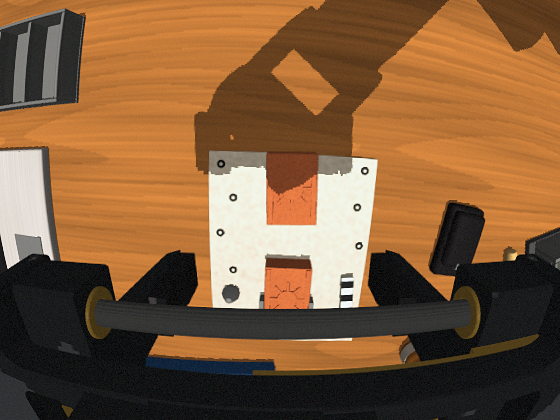

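The wrist view shows the loose half spanning (267–317, 152–224), partly in shadow. The fixed half starts at about row 258 (shaded break face) and its top begins near row 268. Next I measure the edges from the pixels.

```bash
python3 - <<'E'
from h import *
im=cv2.imread('pics/w1.png').astype(int); c=load('w1')
r=im[:,:,2]-im[:,:,0]; 
for u in (275,290,305): print(u,[(v,int(im[v,u,2]),int(r[v,u])) for v in list(range(219,230))+list(range(250,275,1))])
red=(im[:,:,2]-im[:,:,0]>1.0*im[:,:,2]*0.4)
def row(v):
    x=np.where(red[v,230:345])[0]+230; return x.min(),x.max()+1
for z0,vs in ((.036,range(156,222,8)),(.036,range(272,296,4))):
    L=[];Rr=[]
    for v in vs:
        a,b=row(v); L.append(px2w(c,a,v+.5,z0)[:2]); Rr.append(px2w(c,b,v+.5,z0)[:2]); print(v,a,b,L[-1].round(4),Rr[-1].round(4))
    L=np.array(L);Rr=np.array(Rr)
    for E in (L,Rr):
        k=np.polyfit(E[:,0],E[:,1],1); print('yaw',np.degrees(np.arctan(k[0])),'y at .457/.55',np.polyval(k,[.457,.55]))
# board edges
w=(im.min(2)>150)
for v in (180,200,215,230,245,260,300):
    x=np.where(w[v,200:385])[0]+200; print(v,x.min(),x.max()+1,px2w(c,x.min(),v+.5,.006)[:2].round(4),px2w(c,x.max()+1,v+.5,.006)[:2].round(4))
E
```

```text
275 [(219, 232, 163), (220, 230, 162), (221, 228, 160), (222, 229, 164), (223, 231, 167), (224, 229, 123), (225, 233, 36), (226, 244, 7), (227, 242, 11), (228, 241, 13), (229, 241, 14), (250, 242, 18), (251, 242, 19), (252, 243, 20), (253, 247, 16), (254, 195, 30), (255, 138, 26), (256, 139, 22), (257, 121, 26), (258, 91, 42), (259, 78, 64), (260, 82, 57), (261, 86, 55), (262, 80, 61), (263, 81, 54), (264, 83, 54), (265, 77, 55), (266, 81, 58), (267, 110, 79), (268, 216, 153), (269, 237, 165), (270, 229, 161), (271, 226, 159), (272, 232, 163), (273, 236, 164), (274, 237, 167)]
290 [(219, 234, 164), (220, 235, 167), (221, 228, 161), (222, 229, 164), (223, 232, 166), (224, 223, 142), (225, 230, 48), (226, 242, 14), (227, 242, 14), (228, 243, 17), (229, 240, 18), (250, 242, 14), (251, 242, 14), (252, 243, 13), (253, 243, 14), (254, 248, 15), (255, 188, 28), (256, 132, 24), (257, 133, 21), (258, 111, 35), (259, 91, 53), (260, 80, 55), (261, 80, 54), (262, 86, 55), (263, 88, 60), (264, 84, 58), (265, 86, 60), (266, 86, 57), (267, 70, 52), (268, 179, 124), (269, 237, 167), (270, 235, 163),
[... 1258 characters left out ...]
76 265 312 [ 0.5645 -0.255 ] [ 0.5606 -0.1992]
280 265 311 [ 0.5698 -0.2547] [ 0.5661 -0.1998]
284 265 311 [ 0.5753 -0.2544] [ 0.5715 -0.1992]
288 265 310 [ 0.5808 -0.2542] [ 0.5771 -0.1998]
292 264 310 [ 0.5865 -0.2551] [ 0.5827 -0.1992]
yaw 0.9631117316209898 y at .457/.55 [-0.25670496 -0.25514154]
yaw 0.2965521200857484 y at .457/.55 [-0.20006437 -0.19958301]
180 209 376 [ 0.4592 -0.3295] [ 0.4446 -0.1295]
200 209 374 [ 0.4838 -0.3291] [ 0.4694 -0.1287]
215 209 372 [ 0.5027 -0.3289] [ 0.4885 -0.1285]
230 209 370 [ 0.5222 -0.3288] [ 0.5081 -0.1281]
245 210 368 [ 0.5422 -0.3275] [ 0.5283 -0.1276]
260 210 366 [ 0.563  -0.3277] [ 0.5492 -0.1269]
300 212 359 [ 0.6232 -0.3261] [ 0.6094 -0.1263]
```

```bash
python3 -c "
from h import *
plan([.458,-.231,.06],93.4)"
```

```text
t 2.02 F [ 0.3 -0.4 -0. ] total tool shift [ -2.3   8.4 175.7] turn [ 0.  -0.2  0.7] rows 4
[[0.0, -0.0, 0.2], [-1.0, 2.0, 44.0]]
[[0.0, -0.0, 0.2], [-1.0, 2.0, 44.0]]
[[0.0, -0.0, 0.2], [-0.0, 2.0, 44.0]]
[[0.0, -0.0, 0.2], [-0.0, 2.0, 44.0]]
```

play_rows:
  series:
    - [[0,-0.2,0.5],[-2,8,20],88]
    - [[0,0,0],[0,0,52],88]
    - [[0,0,0],[0,0,52],88]
    - [[0,0,0],[0,0,50],88]
    - [[0,0,0],[0,0,0],88]

```text
time_s: 2.65
eef_pos: [0.4583, -0.2256, 0.0591]
orientation: [0.001, -0.033, 0.999, 0.0]
contact_force: [0.4, 0.3, 0.8]
gripper_width: 0.088
```

```bash
python3 -c "
from h import *
plan([.458,-.231,.012],93.4,20)"
```

```text
t 2.65 F [0.4 0.3 0.8] total tool shift [ 0.8 -5.4 47.1] turn [0.  0.1 0.4] rows 3
[[0.0, 0.0, 0.1], [0.0, -2.0, 16.0]]
[[0.0, 0.0, 0.1], [0.0, -2.0, 16.0]]
[[0.0, 0.0, 0.1], [0.0, -2.0, 16.0]]
```

play_rows:
  series:
    - [[0,0,0.4],[0,-5,12],88]
    - [[0,0,0],[0,0,15],88]
    - [[0,0,0],[0,0,15],88]
    - [[0,0,0],[0,0,4],88]
    - [[0,0,0],[0,0,0],88]

```text
time_s: 3.28
eef_pos: [0.4611, -0.2319, 0.0151]
orientation: [0.004, -0.03, 1.0, -0.002]
contact_force: [0.6, 0.2, 0.1]
gripper_width: 0.088
```

```bash
python3 -c "
from h import *
plan([.458,-.231,.012],93.4,20)"
```

```text
t 3.27 F [0.6 0.2 0.1] total tool shift [3.1 1.1 3. ] turn [-0.3  0.5  0.1] rows 1
[[-0.3, 0.5, 0.1], [3.0, 1.0, 3.0]]
```

play_rows:
  series:
    - [[-0.3,0.5,0],[1,1,2],88]
    - [[0,0,0],[0,0,0],50]
    - [[0,0,0],[0,0,0],50]
    - [[0,0,0],[0,0,0],50]
    - [[0,0,0],[0,0,0],50]
  newtons: 15

```text
time_s: 3.9
eef_pos: [0.4604, -0.2312, 0.0138]
orientation: [-0.0, -0.03, 1.0, -0.0]
contact_force: [-0.1, 0.1, -0.2]
gripper_width: 0.0559
```

play_rows:
  series:
    - [[0,0,0],[0,0,0],50]
    - [[0,0,0],[0,0,0],50]
    - [[0,0,0],[0,0,0],50]

```text
time_s: 4.28
eef_pos: [0.4604, -0.2312, 0.0138]
orientation: [-0.0, -0.03, 1.0, -0.0]
contact_force: [-0.1, -0.6, -0.3]
gripper_width: 0.0557
```

```bash
python3 -c "
from h import *
plan([.50,-.2282,.0135],91.1,15)"
```

```text
t 4.28 F [-0.1 -0.6 -0.3] total tool shift [-39.7   0.6   0.3] turn [-0.  -0.   2.3] rows 3
[[-0.0, -0.0, 0.8], [-13.0, 0.0, 0.0]]
[[-0.0, -0.0, 0.8], [-13.0, 0.0, 0.0]]
[[-0.0, -0.0, 0.8], [-13.0, 1.0, 0.0]]
```

play_rows:
  series:
    - [[0,0,0.8],[-9,0,0],50]
    - [[0,0,0.8],[-9,0,0],50]
    - [[0,0,0.7],[-9,0,0],50]
    - [[0,0,0],[-9,0,0],50]
    - [[0,0,0],[0,0,0],50]

```text
time_s: 4.9
eef_pos: [0.4994, -0.2297, 0.0139]
orientation: [0.0, -0.009, 1.0, -0.001]
contact_force: [1.4, -0.3, -0.7]
gripper_width: 0.056
```

```bash
python3 - <<'E'
from h import *
plan([.511,-.2282,.0135],91.1,15)
im,c=snap('wrist','w2'); 
cv2.imwrite('pics/w2c.png',cv2.resize(im[190:350,200:370,::-1],None,fx=3.5,fy=3.5,interpolation=2))
E
```

```text
t 4.9 F [ 1.4 -0.3 -0.7] total tool shift [-11.6   1.3   0.4] turn [-0.1  0.  -0.1] rows 1
[[-0.1, 0.0, -0.1], [-12.0, 1.0, 0.0]]
```

View pics/w2c.png

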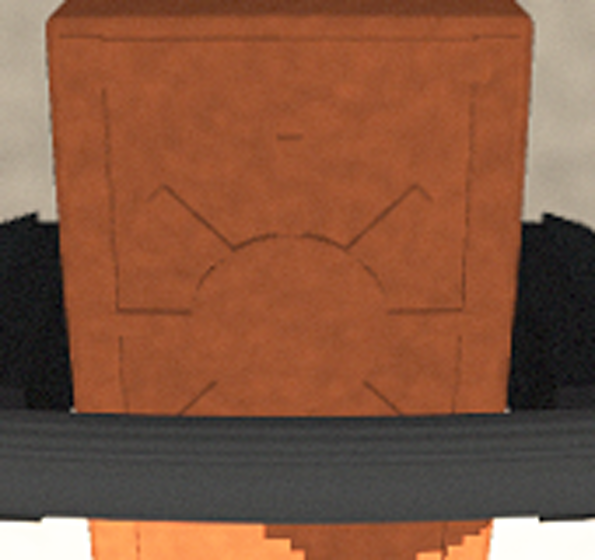

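The crop shows the loose half held between the fingers, and the gripper's bar hides the break itself. I push on by force.

play_rows:
  series:
    - [[0,0,0],[-4,1,0],50]
    - [[0,0,0],[-3,0,0],50]
    - [[0,0,0],[-2,0,0],50]
    - [[0,0,0],[-2,0,0],50]

```text
time_s: 5.45
eef_pos: [0.5097, -0.2284, 0.0139]
orientation: [-0.001, -0.008, 1.0, -0.0]
contact_force: [-2.3, -0.4, 1.2]
gripper_width: 0.0559
```

play_rows:
  series:
    - [[0,0,0],[-1.5,0,0],50]
    - [[0,0,0],[-1.5,0,0],50]

```text
time_s: 5.7
eef_pos: [0.5129, -0.2283, 0.0139]
orientation: [-0.001, -0.008, 1.0, -0.0]
contact_force: [-2.2, 0.9, 2.2]
gripper_width: 0.0557
```

```bash
python3 - <<'E'
from h import *
plan([.513,-.2282,.0135],91.1,15)
E
```

```text
t 5.7 F [-2.2  0.9  2.2] total tool shift [-0.1  0.1  0.4] turn [-0.  -0.1 -0.1] rows 1
[[-0.0, -0.1, -0.1], [-0.0, 0.0, 0.0]]
```

play_rows:
  series:
    - [[0,0,0],[-1,0,0],50]
    - [[0,0,0],[-1,0,0],50]

```text
time_s: 5.95
eef_pos: [0.5131, -0.2283, 0.0138]
orientation: [-0.004, -0.009, 1.0, 0.0]
contact_force: [-10.2, -1.0, 6.9]
gripper_width: 0.0558
```

play_rows:
  series:
    - [[0,0,0],[-1,0,0],50]
    - [[0,0,0],[-1,0,0],50]

```text
time_s: 6.2
eef_pos: [0.5131, -0.2283, 0.0138]
orientation: [-0.006, -0.009, 1.0, 0.001]
contact_force: [-10.5, -0.4, 4.9]
gripper_width: 0.0557
```

Contact is firm: 10 N and no further motion. I release, rise and look.

play_rows:
  series:
    - [[0,0,0],[0,0,0],55]
    - [[0,0,0],[0,0,0],80]
    - [[0,0,0],[0,0,0],88]
    - [[0,0,0],[0,0,0],88]

```text
time_s: 6.7
eef_pos: [0.5138, -0.2283, 0.0137]
orientation: [-0.006, -0.009, 1.0, 0.001]
contact_force: [-0.3, 0.0, 0.8]
gripper_width: 0.0838
```

play_rows:
  series:
    - [[0,0,0],[0,0,-15],88]
    - [[0,0,0],[0,0,-40],88]
    - [[0,0,0],[0,0,-55],88]
    - [[0,0,0],[10,0,-60],88]
    - [[0,0,0],[30,0,-40],88]

```text
time_s: 7.32
eef_pos: [0.4754, -0.2286, 0.232]
orientation: [-0.006, -0.01, 1.0, 0.001]
contact_force: [-0.4, -0.5, 0.3]
gripper_width: 0.0881
```

play_rows:
  series:
    - [[0,0,0],[50,0,0],88]
    - [[0,0,0],[50,0,0],88]
    - [[0,0,0],[0,0,0],88]

```text
time_s: 7.7
eef_pos: [0.3726, -0.2308, 0.2396]
orientation: [-0.002, -0.01, 1.0, -0.003]
contact_force: [0.1, 1.0, 0.1]
gripper_width: 0.0876
```

```bash
python3 - <<'E'
from h import *
im,c=snap('wrist','w3'); p=w2px(c,[.551,-.2275,.036]); print(p)
u,v=map(int,p); u0,v0=max(u-75,0),max(v-60,0)
print(u0,v0); cv2.imwrite('pics/w3c.png',cv2.resize(im[v0:v0+120,u0:u0+150,::-1],None,fx=5,fy=5,interpolation=2))
E
```

```text
[283.56172687 324.44092844]
208 264
```

View pics/w3c.png

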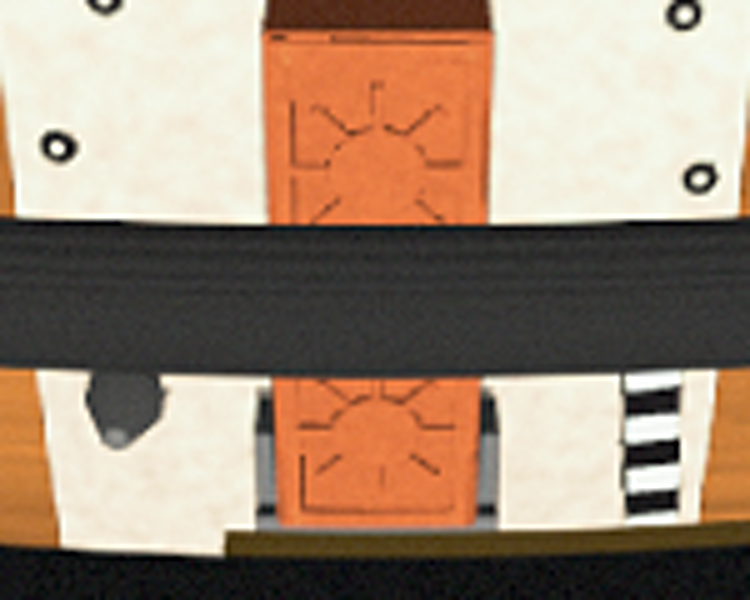

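The sides look in line either side of the gripper bar, but the bar hides the break, so I shift for a clear look.

play_rows:
  series:
    - [[0,0,0],[-50,0,0],88]
    - [[0,0,0],[-45,0,0],88]
    - [[0,0,0],[0,0,0],88]

```text
time_s: 8.12
eef_pos: [0.4741, -0.2289, 0.2406]
orientation: [-0.0, -0.01, 1.0, -0.004]
contact_force: [0.4, -0.8, 0.6]
gripper_width: 0.0879
```

```bash
python3 - <<'E'
from h import *
im,c=snap('wrist','w4'); p=w2px(c,[.551,-.2275,.036]); print(p)
u,v=map(int,p); u0,v0=max(u-60,0),max(v-75,0)
print(u0,v0); cv2.imwrite('pics/w4c.png',cv2.resize(im[v0:v0+120,u0:u0+120,::-1],None,fx=5,fy=5,interpolation=2))
i=im.astype(int); red=(i[:,:,0]-i[:,:,2])>.4*i[:,:,0]
P=[[],[]]
for vv in range(v-50,v+24,3):
    x=np.where(red[vv,u-45:u+45]&(i[vv,u-45:u+45,0]>150))[0]+u-45
    if len(x)<20: continue
    for k,e in enumerate((x.min(),x.max()+1)): P[k].append([*px2w(c,e,vv+.5,.036)[:2],vv])
for E in P:
    for r in np.array(E): print(int(r[2]),r[:2].round(4),end=' ')
    print()
for z in range(v-12,v+8): print(z,i[z,u-15],i[z,u],i[z,u+15])
E
```

```text
[284.18854765 251.87092742]
224 176
201 [ 0.4912 -0.257 ] 204 [ 0.4946 -0.257 ] 207 [ 0.4981 -0.257 ] 210 [ 0.5016 -0.2569] 213 [ 0.505  -0.2558] 216 [ 0.5086 -0.2558] 219 [ 0.5121 -0.2558] 222 [ 0.5157 -0.2558] 225 [ 0.5193 -0.2558] 228 [ 0.5229 -0.2558] 231 [ 0.5265 -0.2558] 234 [ 0.5301 -0.2558] 237 [ 0.5338 -0.2558] 240 [ 0.5375 -0.2558] 243 [ 0.5412 -0.2558] 246 [ 0.545  -0.2558] 249 [ 0.5488 -0.2558] 252 [ 0.5526 -0.2558] 255 [ 0.5564 -0.2558] 258 [ 0.5603 -0.2558] 261 [ 0.5642 -0.2559] 264 [ 0.5681 -0.2559] 267 [ 0.5721 -0.2559] 270 [ 0.576  -0.2547] 273 [ 0.5801 -0.2547] 
201 [ 0.4899 -0.2024] 204 [ 0.4933 -0.2022] 207 [ 0.4968 -0.2009] 210 [ 0.5002 -0.2008] 213 [ 0.5037 -0.2006] 216 [ 0.5073 -0.2005] 219 [ 0.5108 -0.2003] 222 [ 0.5144 -0.2002] 225 [ 0.5179 -0.2   ] 228 [ 0.5215 -0.1998] 231 [ 0.5252 -0.2008] 234 [ 0.5288 -0.2007] 237 [ 0.5325 -0.2005] 240 [ 0.5362 -0.2003] 243 [ 0.5399 -0.2001] 246 [ 0.5436 -0.2   ] 249 [ 0.5474 -0.1998] 252 [ 0.5512 -0.2008] 255 [ 0.5551 -0.2006] 258 [ 0.5589 -0.2004] 261 [ 0.5628 -0.2002] 264 [ 0.5667 -0.2   ] 267 [ 0.5707 -0.1998] 270 [ 0
[... 257 characters left out ...]
0 121  69]
244 [234 125  73] [228 121  67] [233 125  69]
245 [232 123  71] [229 121  69] [233 124  70]
246 [234 125  72] [232 121  66] [233 125  68]
247 [233 125  69] [231 122  69] [233 127  73]
248 [230 125  68] [231 121  65] [235 126  71]
249 [230 121  66] [232 122  67] [238 128  73]
250 [232 121  67] [239 132  75] [244 136  78]
251 [171  88  51] [187  99  58] [187  94  54]
252 [180  93  51] [175  87  46] [191 100  56]
253 [231 123  71] [230 121  69] [238 128  72]
254 [233 126  68] [236 127  73] [241 133  75]
255 [233 125  70] [233 125  71] [236 126  71]
256 [229 119  63] [233 126  67] [236 129  73]
257 [230 121  68] [231 123  69] [231 123  65]
258 [234 126  70] [228 120  67] [232 125  69]
```

View pics/w4c.png

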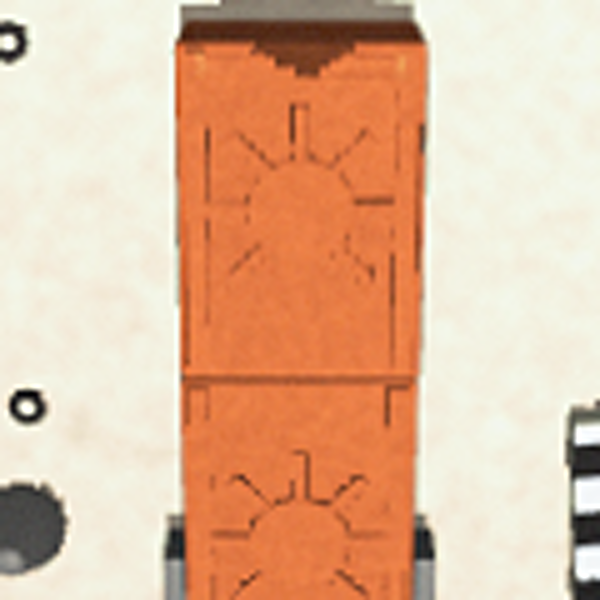

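The break is closed to a thin joint line at row 252, with its sides continuous to under 1 mm. The break mid-point is about (0.551, -0.228) and the plaque yaw about 1.1°. Next, the scanner.

```bash
python3 -c "
from h import *
plan([.54,.2,.30],107)"
```

```text
t 8.18 F [-0.9  0.1  0.4] total tool shift [-75.3 427.2 -62.5] turn [ -0.4  -0.1 -15.9] rows 8
[[-0.1, -0.0, -2.0], [-9.0, 53.0, -8.0]]
[[-0.1, -0.0, -2.0], [-11.0, 53.0, -8.0]]
[[-0.1, -0.0, -2.0], [-13.0, 53.0, -8.0]]
[[-0.1, -0.0, -2.0], [-15.0, 52.0, -8.0]]
[[-0.1, -0.0, -2.0], [-17.0, 52.0, -8.0]]
[[-0.1, -0.0, -2.0], [-18.0, 51.0, -8.0]]
[[-0.1, -0.0, -2.0], [-20.0, 50.0, -8.0]]
[[-0.1, -0.0, -2.0], [-22.0, 50.0, -7.0]]
```

play_rows:
  series:
    - [[0,0,-2],[-9,53,-8],88]
    - [[0,0,-2],[-11,53,-8],88]
    - [[0,0,-2],[-13,53,-8],88]
    - [[0,0,-2],[-15,52,-8],88]
    - [[0,0,-2],[-17,52,-8],88]

```text
time_s: 8.8
eef_pos: [0.5132, 0.044, 0.2803]
orientation: [-0.001, -0.096, 0.995, -0.004]
contact_force: [-0.3, 0.3, 0.1]
gripper_width: 0.0883
```

play_rows:
  series:
    - [[0,0,-2],[-18,51,-8],88]
    - [[0,0,-2],[-20,50,-8],88]
    - [[0,0,-2],[-22,50,-7],88]
    - [[0,0,0],[0,0,0],88]

```text
time_s: 9.3
eef_pos: [0.536, 0.2123, 0.3046]
orientation: [-0.0, -0.152, 0.988, -0.004]
contact_force: [0.2, -0.4, -0.3]
gripper_width: 0.0882
```

```bash
python3 - <<'E'
from h import *
im,c=snap('wrist','w5'); plan([.54,.2,.30],107)
E
```

```text
t 9.35 F [ 0.6  0.6 -0.6] total tool shift [ -0.6 -11.4   4.6] turn [-0.4 -0.1  0.3] rows 1
[[-0.4, -0.1, 0.3], [-1.0, -11.0, 5.0]]
```

View pics/w5.png

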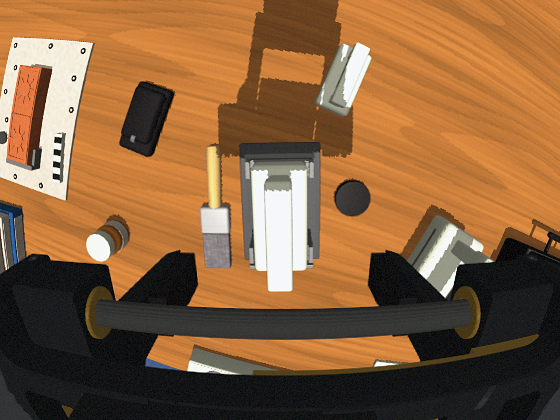

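The handle bar's top face spans near end (265–292, 179) to far end (267–292, 291). The cradle plate's near edge is (240–321, 143).

```bash
python3 - <<'E'
from h import *
c=load('w5'); im=cv2.imread('pics/w5.png').astype(int)
for v in (185,205,225,245,260,275,285,289): print(v,[int(x) for x in im[v,258:300,2]][::2])
print('col',[(v,int(im[v,279,2])) for v in list(range(172,186))+list(range(284,297))])
for u,v in [(265,180),(292,180),(278.5,179),(267,285),(292,285),(279.5,291.5)]: print(u,v,px2w(c,u,v,.157).round(4))
for u,v in [(240,143),(321,143),(319,260)]: print('plate',px2w(c,u,v,.005).round(4))
E
```

```text
185 [245, 244, 248, 126, 147, 158, 155, 153, 157, 154, 156, 150, 151, 152, 153, 156, 134, 238, 246, 246, 246]
205 [245, 245, 246, 215, 247, 244, 245, 246, 245, 245, 244, 246, 245, 245, 245, 245, 243, 229, 245, 246, 245]
225 [246, 246, 245, 239, 241, 245, 245, 245, 245, 246, 245, 245, 246, 245, 245, 244, 244, 181, 246, 246, 245]
245 [245, 245, 245, 248, 208, 245, 245, 245, 246, 245, 245, 244, 246, 245, 246, 245, 244, 185, 246, 245, 246]
260 [245, 245, 245, 246, 190, 247, 245, 245, 245, 244, 244, 245, 245, 246, 245, 245, 245, 190, 246, 245, 245]
275 [196, 191, 189, 191, 170, 245, 245, 245, 246, 245, 245, 246, 245, 245, 245, 246, 246, 171, 182, 179, 179]
285 [213, 210, 209, 208, 199, 238, 245, 246, 244, 245, 246, 244, 244, 245, 245, 246, 245, 184, 190, 190, 190]
289 [206, 202, 204, 201, 205, 233, 246, 245, 245, 246, 245, 246, 246, 245, 245, 245, 246, 198, 187, 182, 184]
col [(172, 157), (173, 158), (174, 149), (175, 111), (176, 103), (177, 106), (178, 106), (179, 106), (180, 107), (181, 121), (182, 143), (183, 154), (184, 154), (185, 152), (284, 245), (285, 244), (286, 245), (287, 245), (288, 245), (289, 245), (290, 247), (291, 219), (292, 195), (293, 202), (294, 207), (295, 205), (296, 200)]
265 180 [0.524  0.1896 0.157 ]
292 180 [0.5166 0.2133 0.157 ]
278.5 179 [0.5194 0.2012 0.157 ]
267 285 [0.627  0.2223 0.157 ]
292 285 [0.6192 0.2467 0.157 ]
279.5 291.5 [0.6304 0.2368 0.157 ]
plate [0.5126 0.1406 0.005 ]
plate [0.4793 0.2466 0.005 ]
plate [0.6437 0.3007 0.005 ]
```

```bash
python3 - <<'E'
from h import *
c=load('w5'); im=cv2.imread('pics/w5.png').astype(int)
print([(v,int(im[v,279,2])) for v in range(186,202)])
L=[];Rr=[]
for v in range(200,290,5):
    r=im[v,:,2]
    a=259+np.argmin(r[259:272]) if v<270 else 266.5; b=288+np.argmin(r[288:297])
    L.append(px2w(c,a+1,v+.5,.157)[:2]); Rr.append(px2w(c,b,v+.5,.157)[:2])
for E in (L,Rr):
    E=np.array(E); k=np.polyfit(E[:,0],E[:,1],1); print(np.degrees(np.arctan(k[0])), np.polyval(k,[.52,.57,.62]))
for v in (190,193,195): print(v,px2w(c,279,v,.157))
for p in ((240,143),(321,143)): pass
E
```

```text
[(186, 152), (187, 156), (188, 155), (189, 152), (190, 142), (191, 213), (192, 247), (193, 246), (194, 245), (195, 244), (196, 245), (197, 246), (198, 245), (199, 245), (200, 245), (201, 245)]
18.246611763177434 [0.18794746 0.20443171 0.22091596]
18.719845012218673 [0.21348643 0.2304298  0.24737317]
190 [0.52913479 0.20471564 0.157     ]
193 [0.53184552 0.20556283 0.157     ]
195 [0.53365867 0.20612939 0.157     ]
```

```bash
python3 - <<'E'
from h import *
c=load('w5'); print(px2w(c,279,181.5,.133))
plan([.578,.22,.19],108.5)
E
```

```text
[0.52573516 0.20321253 0.133     ]
t 9.35 F [ 0.6  0.6 -0.6] total tool shift [-43.1  -2.8 114.4] turn [-0.4 -0.1 -1.2] rows 3
[[-0.1, -0.0, -0.4], [-14.0, -1.0, 38.0]]
[[-0.1, -0.0, -0.4], [-14.0, -1.0, 38.0]]
[[-0.1, -0.0, -0.4], [-14.0, -1.0, 38.0]]
```

play_rows:
  series:
    - [[-0.4,-0.1,-1],[-14,-1,36],88]
    - [[0,0,0],[-14,-1,36],88]
    - [[0,0,0],[-14,-1,36],88]
    - [[0,0,0],[0,0,0],88]

```text
time_s: 9.85
eef_pos: [0.5778, 0.2146, 0.1952]
orientation: [0.0, -0.156, 0.988, -0.001]
contact_force: [-0.7, -0.8, 0.8]
gripper_width: 0.0877
```

```bash
python3 - <<'E'
from h import *
plan([.578,.22,.126],108.5)
im,c=snap('wrist','w6')
E
```

```text
t 9.85 F [-0.7 -0.8  0.8] total tool shift [-1.9  5.2 69.1] turn [-0.1  0.  -0.5] rows 2
[[-0.0, 0.0, -0.3], [-1.0, 3.0, 35.0]]
[[-0.0, 0.0, -0.3], [-1.0, 3.0, 35.0]]
```

View pics/w6.png

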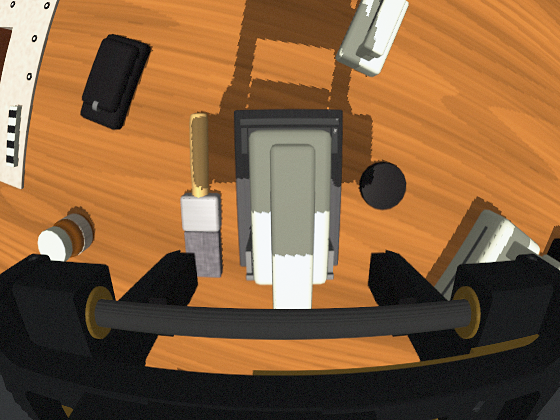

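The bar's near end is at about (293,146) and the head's near end at about (290,131).

```bash
python3 - <<'E'
from h import *
c=load('w6'); im=cv2.imread('pics/w6.png').astype(int)
print([(v,int(im[v,293,2])) for v in range(124,166)])
d=np.array([np.cos(np.radians(18.4)),np.sin(np.radians(18.4)),0])
for v in (143.5,146): p=px2w(c,293,v,.157); print(v,p,p+.0575*d)
p=px2w(c,292,129.5,.095); print(p,p+.065*d)
for v in (180,230,280):
  g=im[v,:,1]; a=np.abs(np.diff(g)); print(v,[(int(u),int(a[u])) for u in range(240,335) if a[u]>12])
E
```

```text
[(124, 58), (125, 43), (126, 50), (127, 60), (128, 68), (129, 89), (130, 115), (131, 131), (132, 144), (133, 149), (134, 151), (135, 151), (136, 149), (137, 154), (138, 156), (139, 158), (140, 157), (141, 157), (142, 153), (143, 142), (144, 107), (145, 110), (146, 130), (147, 144), (148, 152), (149, 153), (150, 157), (151, 158), (152, 156), (153, 159), (154, 157), (155, 157), (156, 158), (157, 155), (158, 157), (159, 157), (160, 156), (161, 156), (162, 153), (163, 158), (164, 157), (165, 156)]
143.5 [0.52075915 0.20120599 0.157     ] [0.57531952 0.21935581 0.157     ]
146 [0.52211682 0.20165424 0.157     ] [0.57667719 0.21980406 0.157     ]
[0.51394941 0.20013944 0.095     ] [0.57562635 0.22065663 0.095     ]
180 [(250, 22), (269, 40), (271, 14), (314, 19), (315, 16), (329, 23), (331, 32), (332, 21)]
230 [(249, 27), (251, 115), (252, 41), (270, 162), (271, 41), (313, 69), (314, 57), (327, 36), (328, 88)]
280 [(253, 24), (254, 76), (255, 19), (271, 118), (272, 87), (273, 24), (310, 22), (311, 31), (312, 47), (324, 32), (325, 87)]
```

play_rows:
  series:
    - [[0,0,-0.4],[0,5,10],88]
    - [[0,0,0],[0,0,20],88]
    - [[0,0,0],[0,0,20],88]
    - [[0,0,0],[0,0,17],88]
    - [[0,0,0],[0,0,0],88]

```text
time_s: 10.52
eef_pos: [0.5777, 0.2192, 0.1349]
orientation: [0.007, -0.16, 0.987, -0.001]
contact_force: [0.4, -0.4, 0.2]
gripper_width: 0.088
```

```bash
python3 - <<'E'
from h import *
plan([.576,.2198,.126],108.4)
E
```

```text
t 10.53 F [ 0.4 -0.4  0.2] total tool shift [1.6 1.1 8.8] turn [-0.2  0.8 -0. ] rows 1
[[-0.2, 0.8, -0.0], [2.0, 1.0, 9.0]]
```

play_rows:
  series:
    - [[-0.2,0.8,0],[2,1,9],88]
    - [[0,0,0],[0,0,0],88]

```text
time_s: 10.78
eef_pos: [0.5759, 0.2197, 0.1267]
orientation: [0.001, -0.16, 0.987, -0.0]
contact_force: [0.8, -0.8, -0.9]
gripper_width: 0.0882
```

```bash
python3 - <<'E'
from h import *
plan([.576,.2198,.126],108.4)
E
```

```text
t 10.78 F [ 0.8 -0.8 -0.9] total tool shift [-0.1  0.   0.7] turn [-0.   0.1 -0. ] rows 1
[[-0.0, 0.1, -0.0], [-0.0, 0.0, 1.0]]
```

play_rows:
  series:
    - [[0,0,0],[0,0,0],15]
    - [[0,0,0],[0,0,0],15]
    - [[0,0,0],[0,0,0],15]
    - [[0,0,0],[0,0,0],15]
    - [[0,0,0],[0,0,0],15]
  newtons: 45

```text
time_s: 11.4
eef_pos: [0.5764, 0.2198, 0.1278]
orientation: [0.002, -0.16, 0.987, -0.0]
contact_force: [-0.1, -0.5, -0.1]
gripper_width: 0.04
```

play_rows:
  series:
    - [[0,0,0],[0,0,0],15]
    - [[0,0,0],[0,0,0],15]
    - [[0,0,0],[0,0,0],15]

```text
time_s: 11.78
eef_pos: [0.5764, 0.22, 0.1277]
orientation: [0.002, -0.16, 0.987, -0.0]
contact_force: [0.6, 0.2, 0.5]
gripper_width: 0.0254
```

```bash
python3 - <<'E'
from h import *
plan([.576,.2198,.126],108.4)
E
```

```text
t 11.78 F [0.6 0.2 0.5] total tool shift [ 0.4 -0.1  1.7] turn [-0.   0.2 -0. ] rows 1
[[-0.0, 0.2, -0.0], [0.0, -0.0, 2.0]]
```

play_rows:
  series:
    - [[0,0,0],[0,0,0],15]
    - [[0,0,0],[0,0,-6],15]
    - [[0,0,0],[0,0,-10],15]
    - [[0,0,0],[0,0,-10],15]
    - [[0,0,0],[0,0,0],15]

```text
time_s: 12.4
eef_pos: [0.5758, 0.2197, 0.1546]
orientation: [0.0, -0.16, 0.987, -0.0]
contact_force: [-0.8, -0.7, -4.2]
gripper_width: 0.0256
```

```bash
python3 - <<'E'
from h import *
plan([.576,.2198,.27],108.4,25); s=env.read_state(); print(s['moment'],s['gripper_width'])
E
```

```text
t 12.4 F [-0.8 -0.7 -4.2] total tool shift [-3.000e-01 -1.000e-01 -1.154e+02] turn [-0.  0. -0.] rows 5
[[-0.0, 0.0, -0.0], [-0.0, -0.0, -23.0]]
[[-0.0, 0.0, -0.0], [-0.0, -0.0, -23.0]]
[[-0.0, 0.0, -0.0], [-0.0, -0.0, -23.0]]
[[-0.0, 0.0, -0.0], [-0.0, -0.0, -23.0]]
[[-0.0, 0.0, -0.0], [-0.0, -0.0, -23.0]]
[0.07597673 0.03025264 0.04703005] 0.025611691024793572
```

play_rows:
  series:
    - [[0,0,0],[0,0,-18],15]
    - [[0,0,0],[0,0,-25],15]
    - [[0,0,0],[0,0,-28],15]
    - [[0,0,0],[0,0,-25],15]
    - [[0,0,0],[0,0,-14],15]

```text
time_s: 13.02
eef_pos: [0.5747, 0.2195, 0.2655]
orientation: [-0.002, -0.16, 0.987, -0.0]
contact_force: [0.3, 0.3, -4.3]
gripper_width: 0.0257
```

```bash
python3 - <<'E'
from h import *
plan([.551,-.228,.27],91.1,35)
E
```

```text
t 13.03 F [ 0.3  0.3 -4.3] total tool shift [ 163.5 -417.2   -3.8] turn [-0.  -0.3 17.3] rows 13
[[-0.0, -0.0, 1.3], [13.0, -32.0, -0.0]]
[[-0.0, -0.0, 1.3], [12.0, -32.0, -0.0]]
[[-0.0, -0.0, 1.3], [11.0, -33.0, -0.0]]
[[-0.0, -0.0, 1.3], [10.0, -33.0, -0.0]]
[[-0.0, -0.0, 1.3], [10.0, -33.0, -0.0]]
[[-0.0, -0.0, 1.3], [9.0, -33.0, -0.0]]
[[-0.0, -0.0, 1.3], [8.0, -34.0, -0.0]]
[[-0.0, -0.0, 1.3], [7.0, -34.0, -0.0]]
[[-0.0, -0.0, 1.3], [6.0, -34.0, -0.0]]
[[-0.0, -0.0, 1.3], [6.0, -34.0, -0.0]]
[[-0.0, -0.0, 1.3], [5.0, -34.0, -0.0]]
[[-0.0, -0.0, 1.3], [4.0, -34.0, -0.0]]
[[-0.0, -0.0, 1.3], [3.0, -34.0, -0.0]]
```

play_rows:
  series:
    - [[0,0,0.6],[6,-14,0],15]
    - [[0,0,1.2],[10,-26,0],15]
    - [[0,0,1.5],[11,-33,0],15]
    - [[0,0,1.5],[10,-33,0],15]
    - [[0,0,1.5],[10,-33,0],15]

```text
time_s: 13.65
eef_pos: [0.565, 0.0667, 0.2606]
orientation: [-0.006, -0.104, 0.995, -0.0]
contact_force: [-0.1, 0.2, -3.9]
gripper_width: 0.0258
```

play_rows:
  series:
    - [[0,0,1.5],[9,-33,0],15]
    - [[0,0,1.5],[8,-34,0],15]
    - [[0,0,1.5],[7,-34,0],15]
    - [[0,0,1.5],[7,-34,0],15]
    - [[0,0,1.5],[6,-34,0],15]

```text
time_s: 14.28
eef_pos: [0.549, -0.1156, 0.2544]
orientation: [-0.011, -0.034, 0.999, 0.0]
contact_force: [1.1, 0.6, -4.3]
gripper_width: 0.0256
```

```bash
python3 - <<'E'
from h import *
plan([.551,-.228,.26],91.1,30); print(env.read_state()['gripper_width'])
E
```

```text
t 14.28 F [ 1.1  0.6 -4.3] total tool shift [   5.6 -112.3   -5.6] turn [ 0.  -1.3  2.8] rows 4
[[0.0, -0.3, 0.7], [1.0, -28.0, -1.0]]
[[0.0, -0.3, 0.7], [1.0, -28.0, -1.0]]
[[0.0, -0.3, 0.7], [1.0, -28.0, -1.0]]
[[0.0, -0.3, 0.7], [0.0, -28.0, -1.0]]
0.025592405894747487
```

play_rows:
  series:
    - [[0,-0.4,0.7],[1,-30,-1],15]
    - [[0,-0.4,0.7],[1,-28,-1],15]
    - [[0,-0.4,0.7],[1,-25,-1],15]
    - [[0,-0.3,0.6],[1,-15,0],15]
    - [[0,0,0],[0,-5,0],15]

```text
time_s: 14.9
eef_pos: [0.545, -0.2262, 0.251]
orientation: [-0.002, -0.006, 1.0, 0.003]
contact_force: [1.2, 0.3, -4.1]
gripper_width: 0.0254
```

```bash
python3 - <<'E'
from h import *
plan([.551,-.228,.2407],91.1,30)
E
```

```text
t 14.9 F [ 1.2  0.3 -4.1] total tool shift [-6.1 -1.9 10.3] turn [ 0.3 -0.3 -0.5] rows 1
[[0.3, -0.3, -0.5], [-6.0, -2.0, 10.0]]
```

play_rows:
  series:
    - [[0.3,-0.3,-0.5],[-6,-2,5],15]
    - [[0,0,0],[0,0,5],15]
    - [[0,0,0],[0,0,0],15]
    - [[0,0,0],[0,0,0],15]

```text
time_s: 15.4
eef_pos: [0.5515, -0.2262, 0.2396]
orientation: [-0.0, -0.011, 1.0, 0.0]
contact_force: [-0.9, 0.3, -4.2]
gripper_width: 0.0259
```

```bash
python3 - <<'E'
from h import *
plan([.551,-.228,.2407],91.1,30)
im,c=snap('scene','s2'); w,cw=snap('wrist','w7')
p=w2px(c,[.551,-.228,.15]); print('scene px',p); u,v=map(int,p)
u0,v0=max(u-60,0),max(v-70,0); print(u0,v0)
a=cv2.resize(im[v0:v0+130,u0:u0+130,::-1],(400,400),interpolation=2)
b=cv2.resize(w[:,:,::-1],(400,300)); b=cv2.copyMakeBorder(b,0,100,0,0,0)
cv2.imwrite('pics/fin.png',np.hstack([a,b]))
E
```

```text
t 15.4 F [-0.9  0.3 -4.2] total tool shift [ 0.5 -1.7 -1.1] turn [ 0.1 -0.   0.2] rows 1
[[0.1, -0.0, 0.2], [0.0, -2.0, -1.0]]
scene px [171.8173374 247.2852901]
111 177
```

View pics/fin.png

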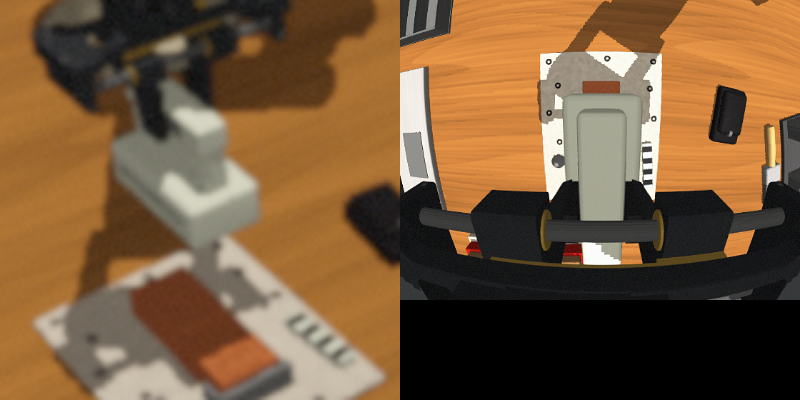

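The scanner hangs level over the closed plaque, aligned with it. In the right-hand view the head's near end is at row 94 of the shrunk picture and the bar's near end at row 108. I check its centring and pitch from those edges.

```bash
python3 - <<'E'
from h import *
c=load('w7'); im=cv2.imread('pics/w7.png').astype(int); s=env.read_state(); z=s['eef_pos'][2]
u=288
print([(v,int(im[v,u,1])) for v in range(122,165)])
for v in (175,200,225):
  a=np.abs(np.diff(im[v,:,1])); print(v,[(int(q),int(a[q])) for q in range(215,350) if a[q]>9])
for v in range(126,136,2): print('head',v,px2w(c,u,v,z-.0327)[:2]+[.065,.00125])
for v in range(146,158,2): print('bar',v,px2w(c,u,v,z+.0293)[:2]+[.0575,.0011])
print(c['eye'],s['eef_pos'],s['moment'])
E
```

```text
[(122, 72), (123, 68), (124, 68), (125, 71), (126, 69), (127, 72), (128, 72), (129, 67), (130, 99), (131, 123), (132, 132), (133, 138), (134, 152), (135, 158), (136, 161), (137, 161), (138, 162), (139, 166), (140, 165), (141, 171), (142, 170), (143, 169), (144, 170), (145, 170), (146, 167), (147, 171), (148, 170), (149, 168), (150, 171), (151, 152), (152, 126), (153, 115), (154, 115), (155, 118), (156, 117), (157, 130), (158, 142), (159, 154), (160, 161), (161, 163), (162, 165), (163, 163), (164, 169)]
175 [(227, 109), (229, 21), (246, 23), (247, 18), (248, 18), (314, 11), (315, 14), (316, 15), (317, 27), (336, 27), (337, 69), (338, 63)]
200 [(219, 176), (220, 19), (221, 88), (222, 55), (223, 77), (224, 80), (225, 16), (226, 163), (227, 17), (228, 89), (229, 17), (230, 16), (247, 50), (248, 13), (249, 14), (311, 10), (315, 13), (316, 47), (335, 22), (336, 84), (337, 45), (338, 68), (340, 14), (342, 12), (343, 10), (344, 22), (345, 13)]
225 [(229, 19), (230, 35), (231, 11), (248, 63), (249, 28), (250, 11), (313, 10), (314, 19), (315, 19), (316, 28), (334, 24), (335, 105), (336, 29), (337, 50), (338, 107), (339, 29)]
head 126 [ 0.54826887 -0.22421414]
head 128 [ 0.54937348 -0.22418598]
head 130 [ 0.55047828 -0.22415774]
head 132 [ 0.55158336 -0.22412942]
head 134 [ 0.5526888  -0.22410101]
bar 146 [ 0.54753807 -0.22527469]
bar 148 [ 0.54826514 -0.22525565]
bar 150 [ 0.54899288 -0.22523654]
bar 152 [ 0.54972136 -0.22521736]
bar 154 [ 0.55045063 -0.22519811]
bar 156 [ 0.55118074 -0.22517878]
[ 0.48188876 -0.22864378  0.38655728] [ 0.55141735 -0.2264065   0.23963549] [ 0.00988192  0.00761089 -0.05308286]
```

play_rows:
  series:
    - [[0.1,0,0.2],[0,-2,-1],15]
    - [[0,0,0],[0,0,0],15]
    - [[0,0,0],[0,0,0],15]
    - [[0,0,0],[0,0,0],15]
    - [[0,0,0],[0,0,0],15]

```text
time_s: 16.12
eef_pos: [0.5515, -0.2286, 0.2411]
orientation: [0.0, -0.009, 1.0, -0.001]
contact_force: [-0.2, -0.3, -5.7]
gripper_width: 0.0254
```

```bash
python3 - <<'E'
from h import *
plan([.551,-.228,.2407],91.1,30); s=env.read_state()
print(np.abs(s['joint_velocities']).max(), s['gripper_width'])
if np.linalg.norm(np.array(s['eef_pos'])-[.551,-.228,.2407])<.004: print(env.hand_in())
E
```

```text
t 16.12 F [-0.2 -0.3 -5.7] total tool shift [0.5 0.6 0.4] turn [-0.1  0.  -0. ] rows 1
[[-0.1, 0.0, -0.0], [0.0, 1.0, 0.0]]
0.002052450828640437 0.025403773225620135
the job is handed in; nothing more can be done
None
```

I closed the plaque, then lifted the scanner out of its cradle by its handle. I handed the job in at 16.1 s with the scanner still held over the break.

- **Plaque:** I pinched the loose half, slid it about 53 mm and stopped when it met the fixed half with about 10 N. A close wrist view before I fetched the scanner showed only a thin joint line at the break. The sides ran on from one half to the other to within about 1 mm.
- **Scanner:** At hand-in the gripper was within 1 mm and 0.1° of the target pose. By calculation from the grip, the lenses were about 12 cm above the plaque top. Just before a final 2 mm sideways correction, the wrist view put the scanner within 1–2 mm of the break along the plaque, and level. The measured weight was about 4–6 N and the grip was steady.
- **Not checked:** I took no picture after that last correction. I saw no sign that anything else had moved, but I did not check each bystander one by one. No check failed. The bar first measured about 10 mm short in one view, probably because its edges are rounded, so I measured again from closer before gripping.

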